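Find the high lobe of a mill spindle on centres

TASK

The cam spindle of a hand coffee mill stands on centres in the little checking stand. Push the dial gauge along its slide fully home so that its sprung plunger bears on the brass cam, then crank the spindle round by its wooden knob, watch the plunger swing, and leave the spindle standing with the higher of the cam's two lobes pointing at the plunger (the highest reading it ever gives), the gauge still fully home and your hand off. Go gently: the stand is delicate, and no part of it may be pushed, pulled or squeezed with more than 4 kg of force, both fingers together; leave the cup, the scoop and the timer where they are.

Things in the scene. Friction and masses are not known exactly. Their poses are not given: they have to be found in the camera images.
- stand: fixed checking stand: dark base 116 x 205 x 12 mm, grey post and arm. Origin on the base's underside, exactly on the upright spindle axis; z up; its -y points from the spindle to the dial gauge (base from y -165 to +40 mm, x -48 to +68 mm). Post at x = +58 mm; arm and top brass bush reach z = 121 mm; only the crank stands higher
- knob_mid (a point): point on the axis of the upright wooden crank knob, 160 mm above the worktop. Knob 17 mm thick, from 136 to 178 mm high, 45 mm from the spindle axis on a steel crank arm (top at 134 mm). It spins freely on its pin, so it can be held and carried round the circle without turning the hand. Its circle is clear all round
- spindle (a joint): angle of spindle and crank in rad, counter-clockwise from above positive; at 0 the crank points along the stand's -x. Turns without end both ways and stays where it is left (friction 0.09 N m, 2 N at the knob; the plunger adds or takes up to 2 N)
- gauge (a joint): slide of the dial gauge in m: 0 fully drawn back, 0.030 fully home against a hard stop nearest the spindle. Moves along the stand's +y. Stiff slide: about 8 N of friction, and up to 5 N more from the plunger; it stays where it is left
- gauge_push (a point): centre of the outer face of the gauge's black push plate (40 mm wide, 22 to 82 mm high, facing the stand's -y); push here along the stand's +y. 142 mm from the spindle axis when drawn back, 112 mm when home. Behind it a grey block with an upward white dial (58 mm across, top at 90 mm) and red needle
- plunger (a joint): how far the sprung plunger is pushed into the gauge (m): 0 free, 0.018 at most; spring 2 N plus 0.2 N a mm. Gauge home: about 0.0025 on the cam's round, 0.0124 at most. The brass cam has two lobes 130 degrees apart, one 4.5 mm higher than the other, each rising over 45 degrees. How the cam sits to the crank differs every time. The red needle turns clockwise 0.3 rad a mm
- cup: cream espresso cup, 64 x 91 x 50 mm, a bystander; origin at the centre of its underside
- scoop: yellow coffee scoop, 42 x 82 x 25 mm, a bystander; origin at the centre of its underside
- timer: round black and white kitchen timer, 63 x 63 x 54 mm, a bystander; origin at the centre of its underside
Mind the look-alikes: they are no part of the job. Several things have the shape of the stand; the one meant has the colours described above.

How it is judged:
On the way:
1. the gauge is pushed fully home (value of joint gauge above 0.0285 m), for 0.2 s.
At the end, for the whole second after the job is handed in: the gauge stands within 1.5 mm of its home stop, the plunger is pushed in by at least 10.9 mm (within 1.5 mm of the highest reading of about 12.4 mm, so the high lobe points at it), and the spindle is at rest (value of joint gauge above 0.0285 m and value of joint plunger above 0.0109 m and velocity of joint spindle between -0.05 and 0.05 rad/s); the robot touches nothing.
It fails at once if a part of the stand is pushed or squeezed with more than 40 N, both fingers together (contact force between any of the fingers, the arm and stand above 40 N).
It fails at once if the cup, scoop or timer is moved by more than 20 mm (distance of any of cup, scoop, timer from where it was at the start of the episode above 0.02 m).
It also fails if it takes over 72 s, if anything falls off the work surface, if the arm or the gripper's body presses on something with over 40 N, if the wrist force passes 120 N, or if a joint passes its speed limit or range.

ROBOT

A 6-joint arm with a two-finger parallel gripper is mounted at the origin on a cart in front of the work surface, level with it; the furniture and walls round the work are solid. World frame = base frame: x ahead of the robot, y to its left, z up, the work surface at z = 0. Lengths are in m, angles in rad, forces in N, time in s.
With the tool pointing down it reaches from about 0.3 to 0.875 m from the base axis. Payload 6.4 kg.
Tool frame: the origin (TCP) lies at the very end of the fingers, on their centre line; the grasp point (between the pads) lies 19 mm behind it (ctrl.tcp_to_grasp is the distance from the TCP to the grasp point, in m); z points along the fingers, y is the direction in which the jaws open and shut (so a half turn about z gives the same grasp; the last joint's range is limited). The gripper opens to 85 mm and grips with 20 to 120 N. Pads are 22 mm wide; open, the fingers measure 114 mm over their backs; the gripper's body (76 mm by 85 mm) begins 54 mm behind the grasp point. The pads swing forward as they close: fully open they stand 13 mm farther back than shut.
Start: joints at [-1.5, 0.181, 1.607, -0, 1.354, -0.206], TCP at [0.157, -0.553, 0.231] pointing down, gripper open.
Joint ranges: [-2.99, 2.99], [-0.89, 2.07], [0.3, 2.58], [-1.14, 4.28], [0, 2.63], [-3.12, 3.12]. Speed limits (rad/s): [2.57, 2.57, 3.01, 3.14, 3.14, 3.14].

INTERFACE

Orientations are given as a unit quaternion [w, x, y, z].
In Python, from bench import ctrl gives the robot as it stands. The module is installed in compiled form; this text tells all that it offers.
- The arm moves only by the tool drive_tool, never from a script. Its argument "deltas" is a list of rows, each an object with "slide": the shift along the tool's x, y, z as a fraction of full scale, a list of three; "delta_rot": the turn, a rotation vector about the tool's x, y, z as a fraction of full scale, a list of three; "hand": the opening, from 0 (shut) to 1 (fully open). In form: [{"slide": [tx, ty, tz], "delta_rot": [wx, wy, wz], "hand": hand}, ...]. A call has exactly 5 rows; each row shifts and turns the commanded pose from where the row before left it, along the tool's axes as they then stand; what a row does not reach is not made up. Full scale, the value 1, is 50 mm for a shift and 180 degrees for a turn. A row lasts 1/8 s, in which the tool goes at most 62.5 mm and 10.7 degrees, less where a joint would pass 70% of its speed; a pose out of reach is approached as far as the arm can. A call with a number of a shift or a turn outside -1 to 1 is refused whole. A call with a gripper value outside its range is refused whole. The fingers move at their own pace and stop on an object; the grip force is fixed at half the most. Time passes only in rows, so rows that do not move let the fingers close, or fill a call up. It gives the time, the measured TCP pose, the force and the opening at its end, in the units of the state.
- ctrl.get_obs(): the state, without advancing time (a new reading comes with each control period).
- ctrl.camera(name): name is "scene" or "top" or "wrist"; returns a dict with "frame" (384x512x3 uint8, red, green, blue), "mtx" (3x3 intrinsics, pixels), "R" (3x3) and "t" (3): a world point X has camera coordinates R X + t. Camera axes: x right, y down, z forward; pixel columns grow to the right and rows downward; lengths in m; the calibration is good to about 2 mm. A picture is of the moment at which its call begins. There is no depth.
- ctrl.hand_in(): hands the job in, once; it reports no verdict.
The state is a dict: "time_s": time; "q": joint angles; "dq": joint speeds; "joint_efforts": joint torques, N m; "eef_pos": TCP position; "eef_rot": TCP orientation; "wrist_force": force on the tool from outside, world axes, zero at the start; "torque": the same for the moment, N m; "opening": opening from 0.0 (shut) to 1.0 (fully open).
Only numpy, scipy, OpenCV 4.12 (cv2) and the standard library are available. Lean on these libraries where they do the work, as an engineer would, in place of code of your own. Each camera call takes 0.05 s, during which the arm holds its last target.

## Working session

There is one attempt and no reset: what is moved stays moved. The work goes in short steps, Python scripts to look and compute and a tool call to move; the robot and the scene stay as the last step left them, time stands still between calls to the robot, and variables do not carry over. Pictures are saved under pics/ and viewed, and the job is handed in when it is done.

Besides the shell and the picture viewer there is one more tool, called after "Emit:" as name([rows], argument=value, ...), one row to a line, values as JSON. drive_tool: Moves the arm, as the interface text tells. Its arguments: {"type":"object","properties":{"deltas":{"type":"array","items":{"type":"object","properties":{"slide":{"type":"array","items":{"type":"number"}},"delta_rot":{"type":"array","items":{"type":"number"}},"hand":{"type":"number"}}}}},"required":["deltas"]}

```bash
ls; mkdir -p pics
python3 - <<'E'
from bench import ctrl
import cv2,numpy as np
o=ctrl.get_obs();print(o)
print(ctrl.tcp_to_grasp)
for n in ["scene","top","wrist"]:
    c=ctrl.camera(n);cv2.imwrite(f"pics/{n}0.png",c["frame"][:,:,::-1]);np.savez(f"pics/{n}0.npz",**c)
    print(n,c["mtx"].round(1).tolist(),c["R"].round(3).tolist(),c["t"].round(3).tolist())
E
```

```text
pics
{'time_s': 0.0, 'q': array([-1.50027602e+00,  1.81550126e-01,  1.60799712e+00,  6.39701038e-06,
        1.35379636e+00, -2.06305385e-01]), 'dq': array([ 0.00111193, -0.00058206, -0.00060966, -0.00068724,  0.00088077,
       -0.00155766]), 'joint_efforts': array([-7.12943674e-04, -4.44878340e+01, -3.51333904e+01, -4.47496168e-04,
        9.03449720e-03,  3.05172293e-06]), 'eef_pos': array([ 0.15712604, -0.55254725,  0.2303843 ]), 'eef_rot': array([-8.73245773e-04,  9.90435941e-01,  1.37970574e-01,  6.25082355e-05]), 'wrist_force': array([-0.67385392,  1.47522432,  0.17714688]), 'torque': array([ 0.05276225,  0.09049466, -0.03735949]), 'opening': 0.9961919967960188}
0.0187
scene [[386.3, 0.0, 258.2], [0.0, 386.3, 193.2], [0.0, 0.0, 1.0]] [[0.771, -0.637, -0.0], [-0.324, -0.393, -0.861], [0.548, 0.664, -0.509]] [-0.465, 0.156, 0.809]
top [[402.0, 0.0, 257.9], [0.0, 402.0, 195.7], [0.0, 0.0, 1.0]] [[-0.028, -1.0, 0.002], [-0.988, 0.027, -0.153], [0.153, -0.006, -0.988]] [-0.209, 0.48, 1.015]
wrist [[292.9, 0.0, 255.3], [0.0, 292.9, 186.8], [0.0, 0.0, 1.0]] [[0.273, -0.962, -0.002], [-0.923, -0.263, 0.282], [-0.272, -0.075, -0.96]] [-0.574, -0.037, 0.379]
```

View pics/scene0.png

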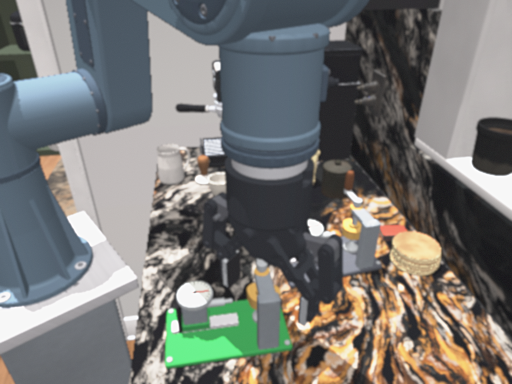

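View pics/top0.png

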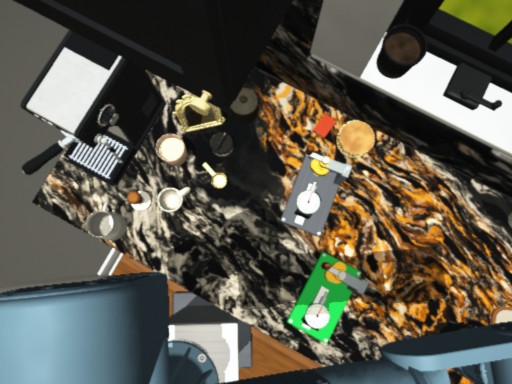

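View pics/wrist0.png

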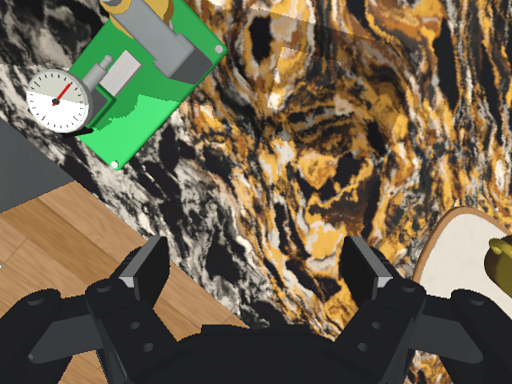

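Two stand shapes show in the top view: one with a green base at (328,297) and one with a dark grey base at (314,193). There is also a gold object at (200,110). The dark-based one with the grey arm fits the description, so I'll confirm it in an enlarged crop.

Run:
```python
import cv2
a=cv2.imread("pics/top0.png")[135:255,255:385];cv2.imwrite("pics/crop0.png",cv2.resize(a,None,fx=5,fy=5,interpolation=cv2.INTER_CUBIC))
a=cv2.imread("pics/top0.png")[80:230,120:270];cv2.imwrite("pics/crop1.png",cv2.resize(a,None,fx=4,fy=4,interpolation=cv2.INTER_CUBIC))
```

```text
(no output)
```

View pics/crop0.png

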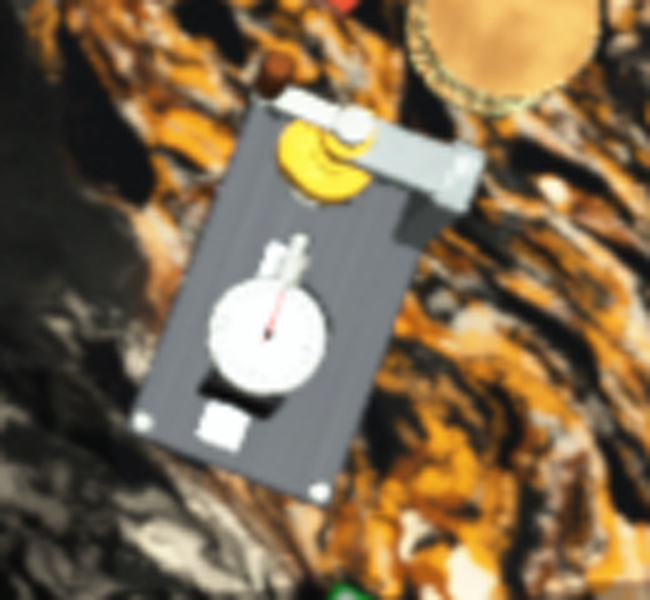

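View pics/crop1.png

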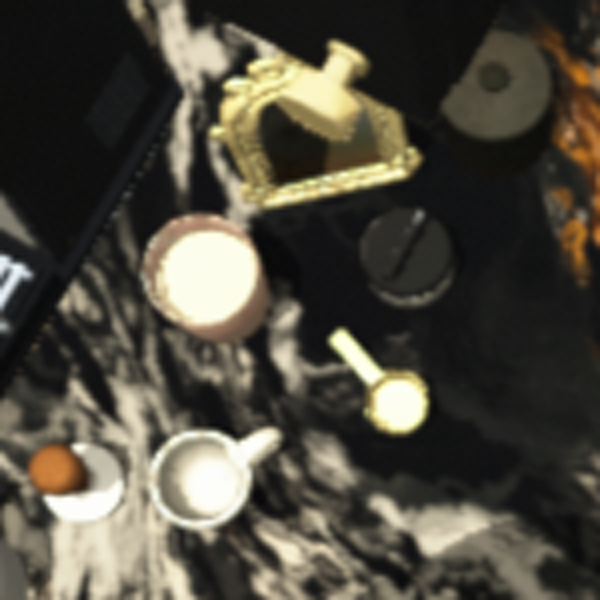

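The dark grey base, grey arm, brass cam, white dial and brown knob match the description. Crank knob is at top px ~(310.6,149), bush ~(325.4,160), dial ~(308.5,202), and the bystanders are well to the left. Next, the geometry.

```bash
cat > h.py <<'E'
import numpy as np,cv2
def ray(c,uv):
    K=c["mtx"];R=c["R"];t=c["t"]
    d=R.T@np.linalg.solve(K,[uv[0],uv[1],1.]);return -R.T@t,d
def onz(c,uv,z):
    o,d=ray(c,uv);return o+d*(z-o[2])/d[2]
def proj(c,X):
    p=c["mtx"]@(c["R"]@np.asarray(X,float)+c["t"]);return p[:2]/p[2]
def tri(obs):
    A=np.zeros((3,3));b=np.zeros(3)
    for c,uv in obs:
        o,d=ray(c,uv);d=d/np.linalg.norm(d);M=np.eye(3)-np.outer(d,d);A+=M;b+=M@o
    X=np.linalg.solve(A,b);return X,[np.linalg.norm(np.cross(X-ray(c,u)[0],ray(c,u)[1]/np.linalg.norm(ray(c,u)[1]))) for c,u in obs]
E
python3 - <<'E'
from h import *
c=dict(np.load("pics/top0.npz"))
P=lambda x,y:(255+(x+.5)/5-.5,135+(y+.5)/5-.5)
for n,p,z in [("BL",(135,432),.012),("BR",(325,500),.012),("TL",(253,97),.012),("bush",(355,125),.121),("knob",(276,68),.178),("dial",(268,334),.09),("pegL",(143,421),.012),("pegR",(319,491),.012)]:
    print(n,P(*p),onz(c,P(*p),z).round(4))
A=onz(c,P(135,432),.012);B=onz(c,P(325,500),.012);C=onz(c,P(253,97),.012)
print(np.linalg.norm(A-B),np.linalg.norm(A-C),np.degrees(np.arctan2(*(B-A)[[1,0]])),np.degrees(np.arctan2(*(C-A)[[1,0]])))
E
```

```text
BL (281.6, 221.0) [ 0.4079 -0.2837  0.012 ]
BR (319.6, 234.6) [ 0.3691 -0.3827  0.012 ]
TL (305.2, 154.0) [ 0.589  -0.3547  0.012 ]
bush (325.6, 159.6) [ 0.5452 -0.3897  0.121 ]
knob (309.8, 148.2) [ 0.5593 -0.3443  0.178 ]
dial (308.2, 201.4) [ 0.4477 -0.3465  0.09  ]
pegL (283.2, 218.8) [ 0.4136 -0.2881  0.012 ]
pegR (318.4, 232.8) [ 0.3739 -0.3798  0.012 ]
0.10634750005693883 0.1945269516773574 -111.36510629151145 -21.409165736751408
```

Measurements are consistent: base angle about -111°/-21°, spindle near (0.545,-0.390), and the knob radius comes out as 47 mm against 45. I'll move above the stand for a wrist view.

Emit:
drive_tool([
  {"slide": [0.62, -0.27, -0.14], "delta_rot": [0, 0, 0], "hand": 0},
  {"slide": [0.62, -0.27, -0.14], "delta_rot": [0, 0, 0], "hand": 0},
  {"slide": [0.62, -0.27, -0.14], "delta_rot": [0, 0, 0], "hand": 0},
  {"slide": [0.62, -0.27, -0.14], "delta_rot": [0, 0, 0], "hand": 0},
  {"slide": [0.62, -0.27, -0.14], "delta_rot": [0, 0, 0], "hand": 0},
])

```text
time_s: 0.78
eef_pos: [0.2885, -0.4449, 0.2662]
eef_rot: [-0.0, 0.99, 0.138, -0.0]
wrist_force: [0.1, -0.1, 0.5]
opening: 0.001
```

Emit:
drive_tool([
  {"slide": [0.62, -0.27, -0.14], "delta_rot": [0, 0, 0], "hand": 0},
  {"slide": [0.62, -0.27, -0.14], "delta_rot": [0, 0, 0], "hand": 0},
  {"slide": [0.62, -0.27, -0.14], "delta_rot": [0, 0, 0], "hand": 0},
  {"slide": [0.62, -0.27, -0.14], "delta_rot": [0, 0, 0], "hand": 0},
  {"slide": [0.62, -0.27, -0.14], "delta_rot": [0, 0, 0], "hand": 0},
])

```text
time_s: 1.4
eef_pos: [0.4191, -0.3376, 0.3012]
eef_rot: [-0.0, 0.99, 0.138, -0.0]
wrist_force: [0.3, 0.3, 0.2]
opening: -0.002
```

Emit:
drive_tool([
  {"slide": [0, 0, 0], "delta_rot": [0, 0, 0.052], "hand": 0},
  {"slide": [0, 0, 0], "delta_rot": [0, 0, 0.052], "hand": 0},
  {"slide": [0, 0, 0], "delta_rot": [0, 0, 0.052], "hand": 0},
  {"slide": [0, 0, 0], "delta_rot": [0, 0, 0.052], "hand": 0},
  {"slide": [0, 0, 0], "delta_rot": [0, 0, 0], "hand": 0},
])

```text
time_s: 2.02
eef_pos: [0.4184, -0.3384, 0.301]
eef_rot: [-0.0, 0.982, -0.186, -0.0]
wrist_force: [-0.5, 0.2, 0.5]
opening: -0.005
```

```bash
cat > snap.py <<'E'
import sys
from bench import ctrl
import cv2,numpy as np
tag=sys.argv[1]
for n in sys.argv[2:]:
    c=ctrl.camera(n);cv2.imwrite(f"pics/{n}{tag}.png",c["frame"][:,:,::-1]);np.savez(f"pics/{n}{tag}.npz",**c)
o=ctrl.get_obs()
print(o["time_s"],o["eef_pos"].round(4),o["eef_rot"].round(4),o["wrist_force"].round(2),round(o["opening"],3),o["q"].round(3))
E
python3 snap.py 1 wrist top
```

```text
2.125 [ 0.4184 -0.3385  0.3011] [-1.000e-04  9.826e-01 -1.856e-01 -1.000e-04] [ 0.43 -0.18  0.51] 0.002 [-0.901  0.047  1.614  0.     1.482  1.043]
```

View pics/wrist1.png

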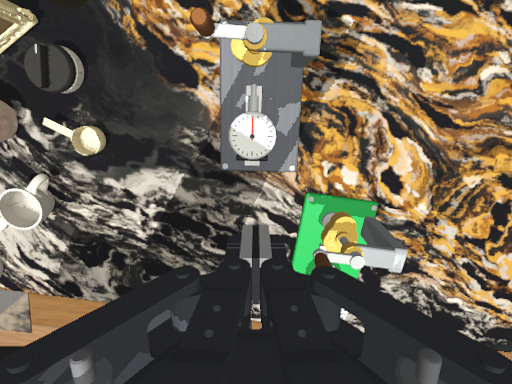

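The wrist view shows the dark stand upright in the image: dial at (252,135), bush at (255,35), knob at (202,22), cam at (252,45), and the green decoy at lower right. I'll enlarge it for exact pixels.

Run:
```python
import cv2
a=cv2.imread("pics/wrist1.png")[0:180,180:340];cv2.imwrite("pics/crop2.png",cv2.resize(a,None,fx=3.3333,fy=3.33333,interpolation=cv2.INTER_CUBIC)[:600])
```

```text
(no output)
```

View pics/crop2.png

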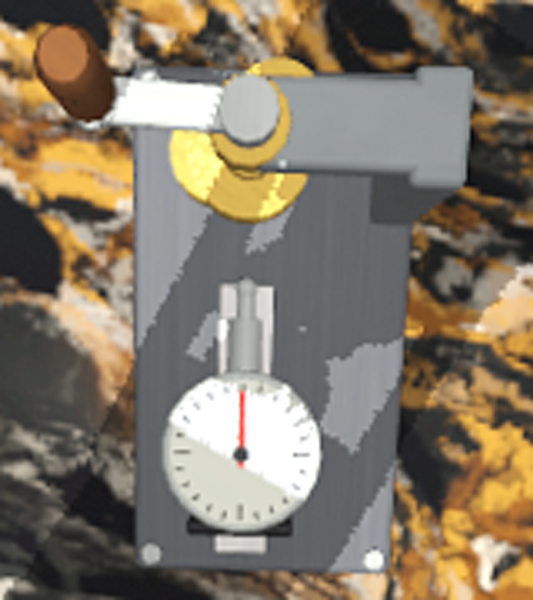

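View pics/top1.png

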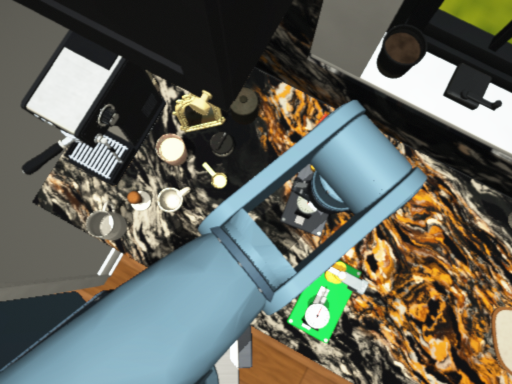

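Run:
```python
from h import *
c=dict(np.load("pics/top0.npz"));w=dict(np.load("pics/wrist1.npz"))
P=lambda x,y:(255+(x+.5)/5-.5,135+(y+.5)/5-.5)
W=lambda x,y:(180+(x+.5)/3.33333-.5,(y+.5)/3.33333-.5)
for n,p,q in [("dial",(268,334),(241,454)),("knobtop",(278,70),(68,56)),("hub",(355,125),(249,104)),("pegL",(143,421),(151,554)),("pegR",(319,491),(373,559))]:
    print(n,[x.round(4) if hasattr(x,'round') else np.round(x,4) for x in tri([(c,P(*p)),(w,W(*q))])])
for n,q,z in [("hub",(249,98),.134),("knobtop",(68,56),.178),("dial",(241,454),.09),("TL",(138,72),.012),("BL",(136,566),.012),("BR",(386,572),.012),("plateL",(188,528),.082),("plateR",(292,528),.082),("camlowmost",(250,218),.07)]:
    print(n,onz(w,W(*q),z).round(4))
```

```text
dial [array([ 0.4481, -0.3463,  0.0887]), array([0.0004, 0.0004])]
knobtop [array([ 0.5622, -0.3466,  0.1698]), array([0.0016, 0.0016])]
hub [array([ 0.5444, -0.388 ,  0.128 ]), array([0.001, 0.001])]
pegL [array([ 0.4137, -0.2879,  0.0126]), array([0.0002, 0.0002])]
pegR [array([ 0.3741, -0.3802,  0.009 ]), array([0.0001, 0.0001])]
hub [ 0.5456 -0.3878  0.134 ]
knobtop [ 0.5614 -0.3472  0.178 ]
dial [ 0.4484 -0.3461  0.09  ]
TL [ 0.5942 -0.3593  0.012 ]
BL [ 0.4111 -0.2791  0.012 ]
BR [ 0.3671 -0.3835  0.012 ]
plateL [ 0.4293 -0.3171  0.082 ]
plateR [ 0.4151 -0.3533  0.082 ]
camlowmost [ 0.5224 -0.3787  0.07  ]
```

Run:
```python
from h import *
c=dict(np.load("pics/top0.npz"));w=dict(np.load("pics/wrist1.npz"))
for q in [(321,258),(356,262),(405,255)]: print(onz(w,q,.178).round(3),onz(w,q,.12).round(3))
for q in [(332,265),(344,272),(366,288),(386,255)]: print('top',onz(c,q,.178).round(3),onz(c,q,.12).round(3))
a=cv2.imread("pics/wrist1.png")[180:300,280:420];b=cv2.imread("pics/top0.png")[240:350,280:400]
cv2.imwrite("pics/crop3.png",np.hstack([cv2.resize(a,(400,400)),cv2.resize(b,(400,400))]))
```

```text
[ 0.317 -0.371  0.178] [ 0.281 -0.372  0.12 ]
[ 0.3   -0.403  0.178] [ 0.26  -0.411  0.12 ]
[ 0.29  -0.451  0.178] [ 0.247 -0.47   0.12 ]
top [ 0.293 -0.381  0.178] [ 0.291 -0.391  0.12 ]
top [ 0.277 -0.406  0.178] [ 0.275 -0.418  0.12 ]
top [ 0.241 -0.452  0.178] [ 0.237 -0.467  0.12 ]
top [ 0.311 -0.501  0.178] [ 0.311 -0.52   0.12 ]
```

View pics/crop3.png

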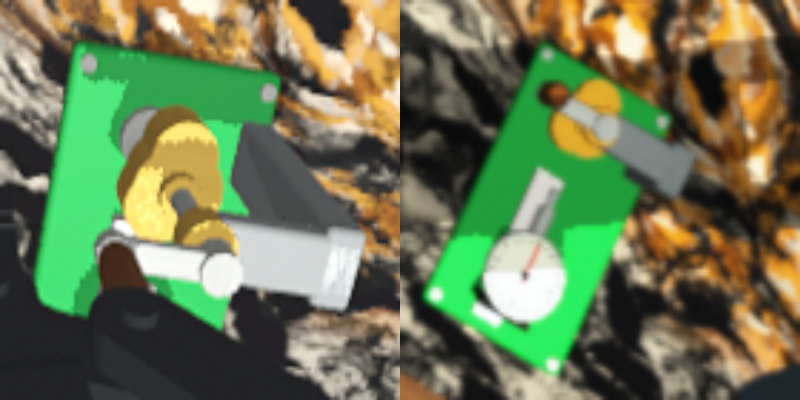

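The green stand's knob is about 80 mm sideways and 80 mm back from the planned pose, which clears the gripper body. Now down to behind the push plate.

Emit:
drive_tool([
  {"slide": [-0.2, -0.02, 0.8], "delta_rot": [0, 0, 0.009], "hand": 0},
  {"slide": [-0.2, -0.02, 0.8], "delta_rot": [0, 0, 0], "hand": 0},
  {"slide": [-0.2, -0.02, 0.8], "delta_rot": [0, 0, 0], "hand": 0},
  {"slide": [0, 0, 0.8], "delta_rot": [0, 0, 0], "hand": 0},
  {"slide": [0, 0, 0.6], "delta_rot": [0, 0, 0], "hand": 0},
])

```text
time_s: 2.75
eef_pos: [0.3914, -0.3236, 0.1096]
eef_rot: [-0.0, 0.98, -0.2, -0.0]
wrist_force: [-0.4, -0.7, 0.1]
opening: -0.004
```

```bash
python3 snap.py 2 wrist scene
```

```text
2.85 [ 0.3901 -0.3219  0.1079] [-0.0024  0.9798 -0.2001 -0.0027] [-0.08 -0.1  -0.75] 0.003 [-0.925  0.184  1.876 -0.     1.088  1.049]
```

View pics/wrist2.png

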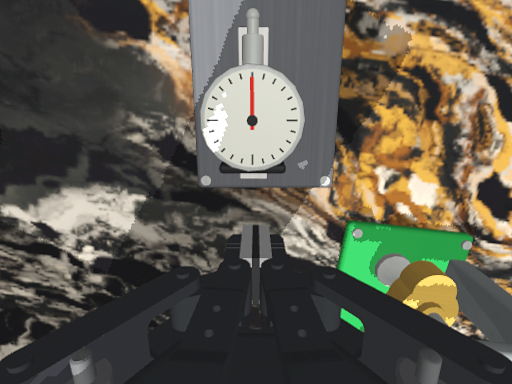

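View pics/scene2.png

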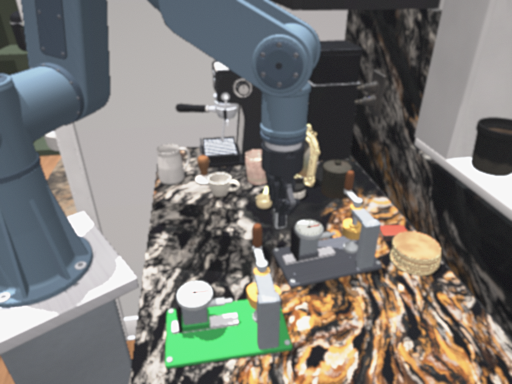

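The wrist view shows the shut fingers (256,245) lined up with the plate (252,170), and the scene view shows the hand clear of both stands. I'll lower and close most of the gap.

Emit:
drive_tool([
  {"slide": [0, 0, 0.4], "delta_rot": [0, 0, 0], "hand": 0},
  {"slide": [0, 0, 0.4], "delta_rot": [0, 0, 0], "hand": 0},
  {"slide": [0, 0, 0.3], "delta_rot": [0, 0, 0], "hand": 0},
  {"slide": [0.06, 0, 0], "delta_rot": [0, 0, 0], "hand": 0},
  {"slide": [0.06, 0, 0], "delta_rot": [0, 0, 0], "hand": 0},
])

```text
time_s: 3.48
eef_pos: [0.3982, -0.3273, 0.0572]
eef_rot: [0.0, 0.98, -0.201, 0.001]
wrist_force: [0.2, -0.4, -0.1]
opening: 0.001
```

Emit:
drive_tool([
  {"slide": [0.04, 0, 0], "delta_rot": [0, 0, 0], "hand": 0},
  {"slide": [0.04, 0, 0], "delta_rot": [0, 0, 0], "hand": 0},
  {"slide": [0.04, 0, 0], "delta_rot": [0, 0, 0], "hand": 0},
  {"slide": [0, 0, 0], "delta_rot": [0, 0, 0], "hand": 0},
  {"slide": [0, 0, 0], "delta_rot": [0, 0, 0], "hand": 0},
])

```text
time_s: 4.1
eef_pos: [0.4029, -0.3289, 0.0563]
eef_rot: [-0.0, 0.98, -0.201, -0.0]
wrist_force: [-0.1, 0.2, -0.1]
opening: 0.001
```

```bash
python3 snap.py 3 wrist
```

```text
4.15 [ 0.4029 -0.3289  0.0562] [-1.000e-04  9.796e-01 -2.011e-01 -1.000e-04] [ 0.35 -0.41  1.01] -0.003 [-0.913  0.294  1.868 -0.     0.98   1.063]
```

View pics/wrist3.png

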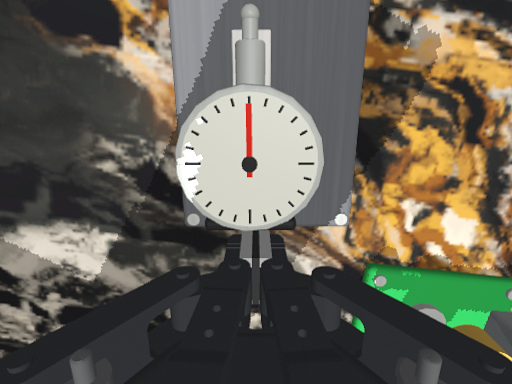

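The fingers are nearly at the plate, with the dial at (249,163) and the needle at 12. I'll advance slowly and watch the force.

Emit:
drive_tool([
  {"slide": [0.02, 0, 0], "delta_rot": [0, 0, 0], "hand": 0},
  {"slide": [0.02, 0, 0], "delta_rot": [0, 0, 0], "hand": 0},
  {"slide": [0.02, 0, 0], "delta_rot": [0, 0, 0], "hand": 0},
  {"slide": [0.02, 0, 0], "delta_rot": [0, 0, 0], "hand": 0},
  {"slide": [0, 0, 0], "delta_rot": [0, 0, 0], "hand": 0},
])

```text
time_s: 4.78
eef_pos: [0.4067, -0.3306, 0.0563]
eef_rot: [0.0, 0.98, -0.201, 0.0]
wrist_force: [0.8, 0.2, 0.3]
opening: 0.0
```

Emit:
drive_tool([
  {"slide": [0.02, 0, 0], "delta_rot": [0, 0, 0], "hand": 0},
  {"slide": [0.02, 0, 0], "delta_rot": [0, 0, 0], "hand": 0},
  {"slide": [0.02, 0, 0], "delta_rot": [0, 0, 0], "hand": 0},
  {"slide": [0.02, 0, 0], "delta_rot": [0, 0, 0], "hand": 0},
  {"slide": [0.02, 0, 0], "delta_rot": [0, 0, 0], "hand": 0},
])

```text
time_s: 5.4
eef_pos: [0.4097, -0.3317, 0.056]
eef_rot: [-0.001, 0.98, -0.201, -0.002]
wrist_force: [-7.6, 1.6, 4.7]
opening: -0.0
```

Emit:
drive_tool([
  {"slide": [0.02, 0, 0], "delta_rot": [0, 0, 0], "hand": 0},
  {"slide": [0.02, 0, 0], "delta_rot": [0, 0, 0], "hand": 0},
  {"slide": [0.02, 0, 0], "delta_rot": [0, 0, 0], "hand": 0},
  {"slide": [0.02, 0, 0], "delta_rot": [0, 0, 0], "hand": 0},
  {"slide": [0.02, 0, 0], "delta_rot": [0, 0, 0], "hand": 0},
])

```text
time_s: 6.02
eef_pos: [0.4143, -0.3336, 0.056]
eef_rot: [-0.001, 0.98, -0.201, -0.002]
wrist_force: [-7.9, 2.6, 4.9]
opening: 0.003
```

Emit:
drive_tool([
  {"slide": [0.02, 0, 0], "delta_rot": [0, 0, 0], "hand": 0},
  {"slide": [0.02, 0, 0], "delta_rot": [0, 0, 0], "hand": 0},
  {"slide": [0.02, 0, 0], "delta_rot": [0, 0, 0], "hand": 0},
  {"slide": [0.02, 0, 0], "delta_rot": [0, 0, 0], "hand": 0},
  {"slide": [0.02, 0, 0], "delta_rot": [0, 0, 0], "hand": 0},
])

```text
time_s: 6.65
eef_pos: [0.4189, -0.3356, 0.056]
eef_rot: [-0.001, 0.98, -0.201, -0.002]
wrist_force: [-7.6, 2.5, 5.9]
opening: 0.001
```

Emit:
drive_tool([
  {"slide": [0.02, 0, 0], "delta_rot": [0, 0, 0], "hand": 0},
  {"slide": [0.02, 0, 0], "delta_rot": [0, 0, 0], "hand": 0},
  {"slide": [0.02, 0, 0], "delta_rot": [0, 0, 0], "hand": 0},
  {"slide": [0.02, 0, 0], "delta_rot": [0, 0, 0], "hand": 0},
  {"slide": [0.02, 0, 0], "delta_rot": [0, 0, 0], "hand": 0},
])

```text
time_s: 7.28
eef_pos: [0.4235, -0.3376, 0.056]
eef_rot: [-0.001, 0.98, -0.201, -0.002]
wrist_force: [-8.1, 2.2, 6.2]
opening: 0.002
```

Emit:
drive_tool([
  {"slide": [0.02, 0, 0], "delta_rot": [0, 0, 0], "hand": 0},
  {"slide": [0.02, 0, 0], "delta_rot": [0, 0, 0], "hand": 0},
  {"slide": [0.02, 0, 0], "delta_rot": [0, 0, 0], "hand": 0},
  {"slide": [0.02, 0, 0], "delta_rot": [0, 0, 0], "hand": 0},
  {"slide": [0.02, 0, 0], "delta_rot": [0, 0, 0], "hand": 0},
])

```text
time_s: 7.9
eef_pos: [0.4277, -0.3393, 0.056]
eef_rot: [-0.001, 0.98, -0.201, -0.002]
wrist_force: [-10.3, 4.3, 7.7]
opening: 0.003
```

Emit:
drive_tool([
  {"slide": [0.02, 0, 0], "delta_rot": [0, 0, 0], "hand": 0},
  {"slide": [0.02, 0, 0], "delta_rot": [0, 0, 0], "hand": 0},
  {"slide": [0.02, 0, 0], "delta_rot": [0, 0, 0], "hand": 0},
  {"slide": [0.02, 0, 0], "delta_rot": [0, 0, 0], "hand": 0},
  {"slide": [0.02, 0, 0], "delta_rot": [0, 0, 0], "hand": 0},
])

```text
time_s: 8.52
eef_pos: [0.4294, -0.3399, 0.0557]
eef_rot: [-0.002, 0.98, -0.201, -0.006]
wrist_force: [-24.3, 8.5, 19.3]
opening: 0.003
```

```bash
python3 snap.py 4 wrist
```

```text
8.575 [ 0.4293 -0.3399  0.0557] [-0.0021  0.9797 -0.2006 -0.006 ] [-22.44   7.89  17.03] -0.004 [-0.884  0.354  1.787 -0.005  1.012  1.094]
```

View pics/wrist4.png

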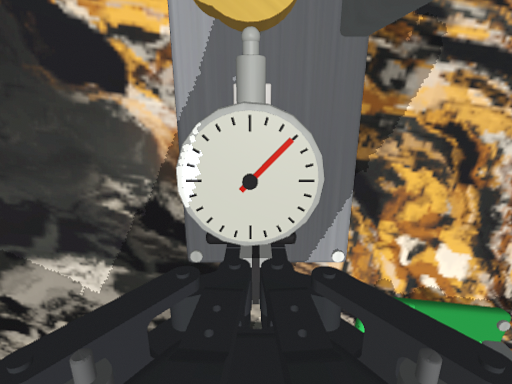

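Run:
```python
from h import *
w0=dict(np.load("pics/wrist3.npz"));w=dict(np.load("pics/wrist4.npz"))
a=onz(w0,(249.5,163.5),.09);b=onz(w,(250,181),.09);print(a,b,np.linalg.norm(b-a))
for z in (.012,):
  print(onz(w0,(193,219),z),onz(w,(196,257),z));print(onz(w0,(341,219),z),onz(w,(338,257),z))
print(np.degrees(np.arctan2(42,43)))
```

```text
[ 0.44838414 -0.34652731  0.09      ] [ 0.46915244 -0.35534339  0.09      ] 0.022562035988619573
[ 0.41364441 -0.28746146  0.012     ] [ 0.41259281 -0.28713085  0.012     ]
[ 0.37374007 -0.38072383  0.012     ] [ 0.37296492 -0.38029316  0.012     ]
44.3259631020155
```

Emit:
drive_tool([
  {"slide": [-0.02, 0, 0], "delta_rot": [0, 0, 0], "hand": 0},
  {"slide": [-0.02, 0, 0], "delta_rot": [0, 0, 0], "hand": 0},
  {"slide": [0, 0, 0], "delta_rot": [0, 0, 0], "hand": 0},
  {"slide": [0, 0, 0], "delta_rot": [0, 0, 0], "hand": 0},
  {"slide": [0, 0, 0], "delta_rot": [0, 0, 0], "hand": 0},
])

```text
time_s: 9.2
eef_pos: [0.4293, -0.34, 0.0557]
eef_rot: [-0.001, 0.98, -0.201, -0.004]
wrist_force: [-13.5, 5.4, 8.8]
opening: 0.002
```

The needle reads 44° ≈ 2.6 mm, which matches the home-on-round value. The plate measured 134 mm out at the start, so the gauge began about 8 mm in, and 22.6 mm of travel brings it home. I'll retreat, lift and check.

Emit:
drive_tool([
  {"slide": [-0.1, 0, 0], "delta_rot": [0, 0, 0], "hand": 0},
  {"slide": [-0.2, 0, 0], "delta_rot": [0, 0, 0], "hand": 0},
  {"slide": [-0.2, 0, 0], "delta_rot": [0, 0, 0], "hand": 0},
  {"slide": [0, 0, -0.8], "delta_rot": [0, 0, 0], "hand": 0},
  {"slide": [0, 0, -1], "delta_rot": [0, 0, 0], "hand": 0},
])

```text
time_s: 9.82
eef_pos: [0.4082, -0.3306, 0.1461]
eef_rot: [-0.001, 0.98, -0.201, -0.001]
wrist_force: [0.4, -0.4, 0.4]
opening: -0.002
```

Emit:
drive_tool([
  {"slide": [0, 0, -1], "delta_rot": [0, 0, 0], "hand": 0},
  {"slide": [0.8, 0, -0.4], "delta_rot": [0, 0, 0], "hand": 0},
  {"slide": [0, 0, 0], "delta_rot": [0, 0, 0], "hand": 0},
  {"slide": [0, 0, 0], "delta_rot": [0, 0, 0], "hand": 0},
  {"slide": [0, 0, 0], "delta_rot": [0, 0, 0], "hand": 0},
])

```text
time_s: 10.45
eef_pos: [0.4449, -0.3464, 0.2147]
eef_rot: [-0.001, 0.98, -0.201, -0.001]
wrist_force: [-0.1, 0.8, 0.1]
opening: -0.002
```

```bash
python3 snap.py 5 wrist;python3 - <<'E'
import cv2
a=cv2.imread("pics/wrist5.png")[0:240,150:350];cv2.imwrite("pics/crop5.png",cv2.resize(a,None,fx=2.5,fy=2.5,interpolation=cv2.INTER_CUBIC))
E
```

```text
10.5 [ 0.4451 -0.3466  0.2149] [-8.000e-04  9.795e-01 -2.012e-01 -1.100e-03] [-0.52  0.14  0.46] -0.004 [-0.872  0.174  1.649 -0.     1.321  1.104]
```

View pics/crop5.png

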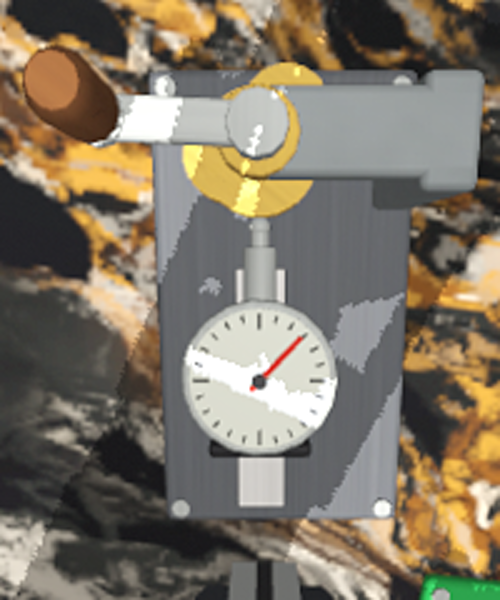

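Run:
```python
from h import *
w=dict(np.load("pics/wrist5.npz"));w1=dict(np.load("pics/wrist1.npz"))
W=lambda x,y:(150+x/2.5,y/2.5)
W1=lambda x,y:(180+x/3.3333,y/3.33333)
y=np.array([.9205,-.3907,0]);x=np.array([-.3907,-.9205,0])
for nm,cam,f,pts in [("now",w,W,dict(plate=((260,457),.082),dial=((260,381),.09),hub=((257,120),.134),pL=((181,508),.013),pR=((382,508),.013),knob=((50,78),.178),pTL=((163,85),.013),pTR=((403,80),.013))),("start",w1,W1,dict(plate=((240,534),.082),dial=((241,454),.09),hub=((249,100),.134),pL=((151,554),.013),pR=((373,559),.013)))]:
    D={k:onz(cam,f(*p),z) for k,(p,z) in pts.items()}
    pm=(D["pL"]+D["pR"])/2
    for k in D: print(nm,k,D[k].round(4),"y rel pegs",round((D[k]-pm)@y*1000,1),"x",round((D[k]-pm)@x*1000,1))
```

```text
now plate [ 0.44   -0.3432  0.082 ] y rel pegs 45.9 x -10.0
now dial [ 0.4687 -0.3556  0.09  ] y rel pegs 77.2 x -9.8
now hub [ 0.5432 -0.387   0.134 ] y rel pegs 158.0 x -10.0
now pL [ 0.4135 -0.2884  0.013 ] y rel pegs 0.1 x -50.0
now pR [ 0.3742 -0.3804  0.013 ] y rel pegs -0.1 x 50.0
now knob [ 0.5625 -0.3462  0.178 ] y rel pegs 159.9 x -55.0
now pTL [ 0.589 -0.362  0.013] y rel pegs 190.4 x -50.9
now pTR [ 0.5507 -0.4561  0.013 ] y rel pegs 191.9 x 50.7
start plate [ 0.4195 -0.3346  0.082 ] y rel pegs 23.8 x -9.7
start dial [ 0.4479 -0.3464  0.09  ] y rel pegs 54.5 x -9.9
start hub [ 0.5447 -0.3878  0.134 ] y rel pegs 159.8 x -9.6
start pL [ 0.4132 -0.2881  0.013 ] y rel pegs -0.2 x -50.0
start pR [ 0.3745 -0.3803  0.013 ] y rel pegs 0.2 x 50.0
```

The pegs give the base frame: plate face 111 mm from the axis, against 112 at home, so the gauge is home. Next I'll estimate the cam lobe directions from the brass silhouette.

Run:
```python
from h import *
S=np.array([.5425,-.3865])
w=dict(np.load("pics/wrist5.npz"))
im=w["frame"];hsv=cv2.cvtColor(im,cv2.COLOR_RGB2HSV)
print(proj(w,[*S,.058]),proj(w,[*S,.121]))
m=cv2.inRange(hsv,(18,110,90),(32,255,255))
out=[]
for deg in range(0,360,15):   # stand angle ccw from -y (to plunger)
    r=0;rr=0
    for k in range(0,60):
        d=k*0.0006
        a=np.radians(-113+90+180+deg) # world dir of -y is 157deg
        p=proj(w,[S[0]+d*np.cos(a),S[1]+d*np.sin(a),.058]);u,v=np.round(p).astype(int)
        if 0<=v<384 and m[v,u]: rr=d
    out.append((deg,round(rr*1000,1)))
print(out)
cv2.imwrite("pics/mask5.png",cv2.resize(m[0:120,200:320],None,fx=4,fy=4))
a=im[0:110,200:310,::-1];cv2.imwrite("pics/crop6.png",cv2.resize(a,None,fx=5,fy=5,interpolation=cv2.INTER_CUBIC))
```

```text
[253.44162176  62.52990507] [252.72730197  52.19273219]
[(0, 21.0), (15, 21.0), (30, 21.6), (45, 21.6), (60, 21.6), (75, 9.6), (90, 12.0), (105, 14.4), (120, 17.4), (135, 19.8), (150, 34.8), (165, 33.0), (180, 28.8), (195, 24.6), (210, 24.6), (225, 0), (240, 0), (255, 13.2), (270, 28.2), (285, 27.0), (300, 25.2), (315, 22.2), (330, 21.0), (345, 21.6)]
```

View pics/crop6.png

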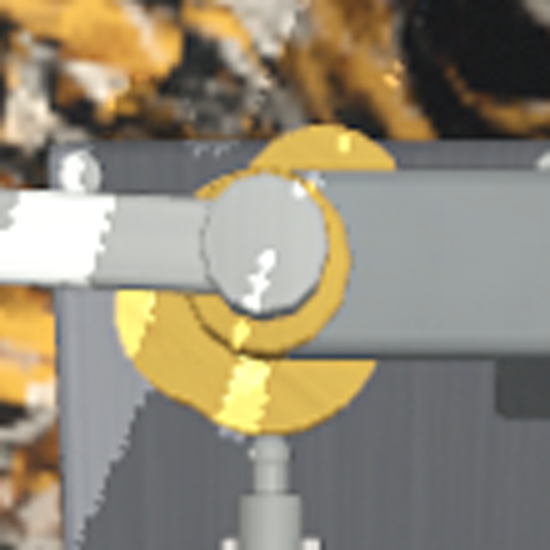

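The mask puts a bump of ~31+ mm radius at ~150–160° ccw from the plunger (the high lobe) and ~27 mm at ~280° (the low lobe). They are 130° apart, as described. So I'll crank clockwise by about 155°, with the hand caging the knob loosely, because the 60 N grip would exceed 40 N. First, to above the knob at yaw ~64°.

Emit:
drive_tool([
  {"slide": [0.5, -0.23, -0.2], "delta_rot": [0, 0, 0], "hand": 0.42},
  {"slide": [0.55, -0.23, 0], "delta_rot": [0, 0, 0], "hand": 0.42},
  {"slide": [0.55, -0.23, 0], "delta_rot": [0, 0, 0], "hand": 0.42},
  {"slide": [0.55, -0.23, 0], "delta_rot": [0, 0, 0], "hand": 0.42},
  {"slide": [0, 0, 0], "delta_rot": [0, 0, -0.054], "hand": 0.42},
])

```text
time_s: 11.12
eef_pos: [0.564, -0.3469, 0.225]
eef_rot: [-0.001, 0.993, -0.115, -0.0]
wrist_force: [0.6, -0.0, -0.5]
opening: 0.415
```

Emit:
drive_tool([
  {"slide": [0, 0, 0], "delta_rot": [0, 0, -0.054], "hand": 0.42},
  {"slide": [0, 0, 0], "delta_rot": [0, 0, -0.054], "hand": 0.42},
  {"slide": [0, 0, 0], "delta_rot": [0, 0, -0.054], "hand": 0.42},
  {"slide": [0, 0, 0], "delta_rot": [0, 0, -0.054], "hand": 0.42},
  {"slide": [0, 0, 0], "delta_rot": [0, 0, -0.054], "hand": 0.42},
])

```text
time_s: 11.75
eef_pos: [0.5623, -0.3472, 0.2253]
eef_rot: [-0.001, 0.953, 0.304, -0.0]
wrist_force: [-0.0, -0.3, -0.2]
opening: 0.421
```

Emit:
drive_tool([
  {"slide": [0, 0, 0], "delta_rot": [0, 0, -0.054], "hand": 0.42},
  {"slide": [0, 0, 0], "delta_rot": [0, 0, -0.054], "hand": 0.42},
  {"slide": [0, 0, 0], "delta_rot": [0, 0, -0.054], "hand": 0.42},
  {"slide": [0, 0, 0], "delta_rot": [0, 0, 0], "hand": 0.42},
  {"slide": [0, 0, 0], "delta_rot": [0, 0, 0], "hand": 0.42},
])

```text
time_s: 12.38
eef_pos: [0.5627, -0.3474, 0.2259]
eef_rot: [-0.0, 0.848, 0.531, -0.0]
wrist_force: [0.9, -0.3, -0.4]
opening: 0.418
```

```bash
python3 snap.py 6 wrist
```

```text
12.425 [ 0.5628 -0.3474  0.226 ] [-3.000e-04  8.475e-01  5.308e-01 -1.000e-04] [-0.64  0.67 -0.13] 0.422 [-0.732  0.374  1.377 -0.     1.391 -0.28 ]
```

View pics/wrist6.png

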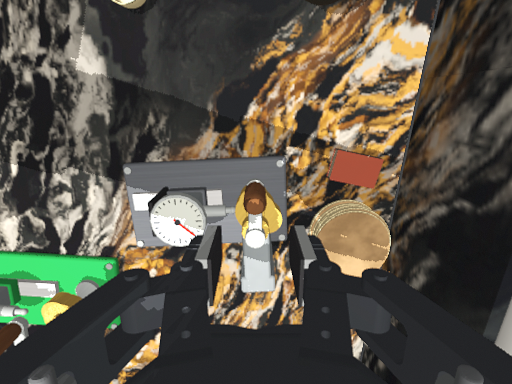

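The jaws straddle the knob, which is at ~(256,190) with its crank running down to the hub (257,240). I'll triangulate its top with the previous wrist view.

Run:
```python
from h import *
import cv2
w5=dict(np.load("pics/wrist5.npz"));w=dict(np.load("pics/wrist6.npz"))
a=w["frame"][150:300,180:330,::-1];cv2.imwrite("pics/crop7.png",cv2.resize(a,None,fx=4,fy=4,interpolation=cv2.INTER_CUBIC))
for v in (195,198,201,204): 
    X,e=tri([(w5,(150+50/2.5,78/2.5)),(w,(255.5,v))]);print(v,X.round(4),np.round(e,4),onz(w,(255.5,v),.178).round(4))
print(onz(w,(257,238),.134))
```

```text
195 [ 0.5656 -0.3433  0.1645] [0.001 0.001] [ 0.5668 -0.3387  0.178 ]
198 [ 0.5649 -0.3441  0.1679] [0.0007 0.0007] [ 0.5659 -0.3406  0.178 ]
201 [ 0.5642 -0.3449  0.1713] [0.0004 0.0004] [ 0.5649 -0.3426  0.178 ]
204 [ 0.5634 -0.3457  0.1745] [0. 0.] [ 0.564  -0.3445  0.178 ]
[ 0.54444006 -0.38771266  0.134     ]
```

View pics/crop7.png

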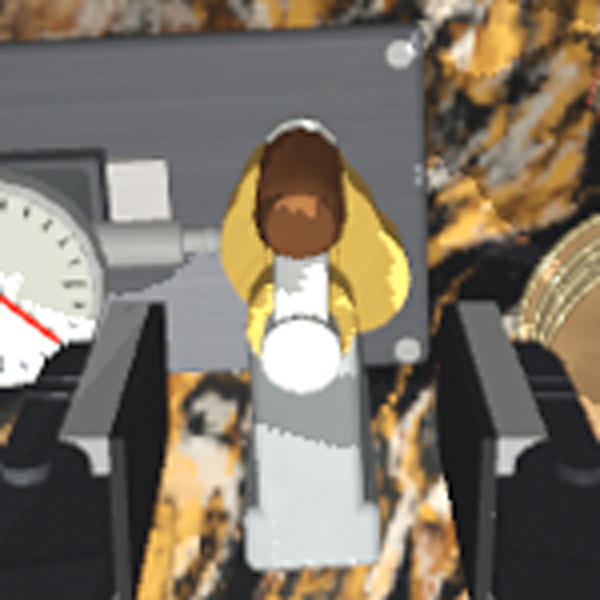

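The knob top comes out at (0.563,-0.346,0.176), against 0.178 given, with radius 45.6 mm. TCP is 1.5 mm off. I'll lower around it and narrow the jaws to ~24 mm (no squeeze).

Emit:
drive_tool([
  {"slide": [0.02, 0, 0.4], "delta_rot": [0, 0, 0], "hand": 0.42},
  {"slide": [0, 0, 0.4], "delta_rot": [0, 0, 0], "hand": 0.42},
  {"slide": [0, 0, 0.4], "delta_rot": [0, 0, 0], "hand": 0.42},
  {"slide": [0, 0, 0.4], "delta_rot": [0, 0, 0], "hand": 0.42},
  {"slide": [0, 0, 0], "delta_rot": [0, 0, 0], "hand": 0.36},
])

```text
time_s: 13.05
eef_pos: [0.5622, -0.3455, 0.1432]
eef_rot: [-0.002, 0.847, 0.532, -0.001]
wrist_force: [-0.0, 0.6, 0.5]
opening: 0.361
```

Emit:
drive_tool([
  {"slide": [0, 0, 0], "delta_rot": [0, 0, 0], "hand": 0.33},
  {"slide": [0, 0, 0], "delta_rot": [0, 0, 0], "hand": 0.3},
  {"slide": [0, 0, 0], "delta_rot": [0, 0, 0], "hand": 0.3},
  {"slide": [0, 0, 0], "delta_rot": [0, 0, 0], "hand": 0.3},
  {"slide": [0, 0, 0], "delta_rot": [0, 0, 0], "hand": 0.3},
])

```text
time_s: 13.68
eef_pos: [0.5636, -0.3467, 0.1465]
eef_rot: [0.0, 0.847, 0.532, 0.0]
wrist_force: [0.2, 1.1, -0.8]
opening: 0.301
```

```bash
python3 snap.py 7 wrist
```

```text
13.725 [ 0.5635 -0.3466  0.1464] [1.000e-04 8.468e-01 5.320e-01 0.000e+00] [-0.27 -0.83  0.98] 0.304 [-0.73   0.447  1.444  0.     1.25  -0.282]
```

View pics/wrist7.png

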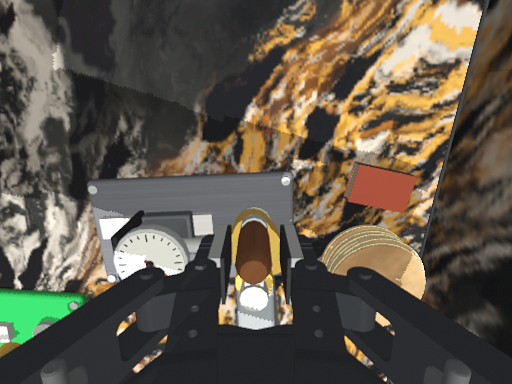

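The knob stands between the jaws, untouched. I'll crank clockwise at 4.5° per row: 3.57 mm along tool +y with the turn.

Emit:
drive_tool([
  {"slide": [-0.003, 0.0715, 0], "delta_rot": [0, 0, 0.025], "hand": 0.3},
  {"slide": [-0.003, 0.0715, 0], "delta_rot": [0, 0, 0.025], "hand": 0.3},
  {"slide": [-0.003, 0.0715, 0], "delta_rot": [0, 0, 0.025], "hand": 0.3},
  {"slide": [-0.003, 0.0715, 0], "delta_rot": [0, 0, 0.025], "hand": 0.3},
  {"slide": [-0.003, 0.0715, 0], "delta_rot": [0, 0, 0.025], "hand": 0.3},
])

```text
time_s: 14.35
eef_pos: [0.5773, -0.3569, 0.1462]
eef_rot: [-0.001, 0.935, 0.355, -0.0]
wrist_force: [-1.1, 1.7, 1.6]
opening: 0.303
```

Emit:
drive_tool([
  {"slide": [-0.003, 0.0715, 0], "delta_rot": [0, 0, 0.025], "hand": 0.3},
  {"slide": [-0.003, 0.0715, 0], "delta_rot": [0, 0, 0.025], "hand": 0.3},
  {"slide": [-0.003, 0.0715, 0], "delta_rot": [0, 0, 0.025], "hand": 0.3},
  {"slide": [-0.003, 0.0715, 0], "delta_rot": [0, 0, 0.025], "hand": 0.3},
  {"slide": [-0.003, 0.0715, 0], "delta_rot": [0, 0, 0.025], "hand": 0.3},
])

```text
time_s: 14.98
eef_pos: [0.5866, -0.3721, 0.1463]
eef_rot: [-0.001, 0.986, 0.166, -0.0]
wrist_force: [-0.9, 3.5, 1.2]
opening: 0.304
```

```bash
python3 snap.py 8 wrist; python3 -c "
import numpy as np
from bench import ctrl
o=ctrl.get_obs();q=o['eef_rot'];yaw=2*np.degrees(np.arctan2(q[2],q[1]));d=o['eef_pos'][:2]-[.5435,-.387];print(yaw,np.hypot(*d),np.degrees(np.arctan2(d[1],d[0])))"
```

```text
15.025 [ 0.5867 -0.3726  0.1463] [-5.000e-04  9.863e-01  1.647e-01 -1.000e-04] [-0.49  1.74 -0.03] 0.298 [-0.736  0.517  1.344  0.     1.281  0.503]
18.960835730033562 0.04556196804085105 18.475770302434263
```

View pics/wrist8.png

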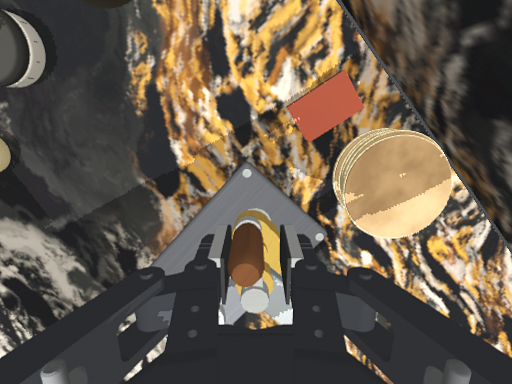

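The jaw carries the knob, with about 2–3 N at the wrist. Continuing.

Emit:
drive_tool([
  {"slide": [-0.003, 0.0715, 0], "delta_rot": [0, 0, 0.025], "hand": 0.3},
  {"slide": [-0.003, 0.0715, 0], "delta_rot": [0, 0, 0.025], "hand": 0.3},
  {"slide": [-0.003, 0.0715, 0], "delta_rot": [0, 0, 0.025], "hand": 0.3},
  {"slide": [-0.003, 0.0715, 0], "delta_rot": [0, 0, 0.025], "hand": 0.3},
  {"slide": [-0.003, 0.0715, 0], "delta_rot": [0, 0, 0.025], "hand": 0.3},
])

```text
time_s: 15.65
eef_pos: [0.5892, -0.3896, 0.1462]
eef_rot: [-0.001, 1.0, -0.029, -0.0]
wrist_force: [-0.9, 1.9, 0.8]
opening: 0.304
```

Emit:
drive_tool([
  {"slide": [-0.003, 0.0715, 0], "delta_rot": [0, 0, 0.025], "hand": 0.3},
  {"slide": [-0.003, 0.0715, 0], "delta_rot": [0, 0, 0.025], "hand": 0.3},
  {"slide": [-0.003, 0.0715, 0], "delta_rot": [0, 0, 0.025], "hand": 0.3},
  {"slide": [-0.003, 0.0715, 0], "delta_rot": [0, 0, 0.025], "hand": 0.3},
  {"slide": [-0.003, 0.0715, 0], "delta_rot": [0, 0, 0.025], "hand": 0.3},
])

```text
time_s: 16.27
eef_pos: [0.585, -0.4068, 0.1462]
eef_rot: [-0.001, 0.975, -0.223, 0.0]
wrist_force: [0.9, 2.7, 1.0]
opening: 0.297
```

```bash
cat > st.py <<'E'
import numpy as np
from bench import ctrl
o=ctrl.get_obs();q=o['eef_rot'];yaw=2*np.degrees(np.arctan2(q[2],q[1]));d=o['eef_pos'][:2]-[.5435,-.387];print(yaw,np.hypot(*d),np.degrees(np.arctan2(d[1],d[0])))
E
python3 snap.py 9 wrist scene top;python3 st.py
python3 - <<'E'
import cv2
a=cv2.imread("pics/scene9.png")[190:290,250:390];a=cv2.resize(a,None,fx=4,fy=4,interpolation=cv2.INTER_CUBIC)
cv2.imwrite("pics/sc9.png",a)
E
```

```text
16.425 [ 0.5848 -0.4074  0.1463] [-1.000e-04  9.752e-01 -2.215e-01  1.000e-04] [0.9  0.43 0.09] 0.298 [-0.775  0.554  1.29   0.     1.298  1.243]
-25.596510351495677 0.046081895093666544 -26.238691230129202
```

View pics/wrist9.png

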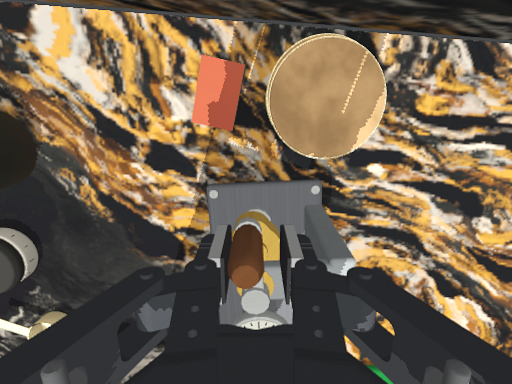

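View pics/sc9.png

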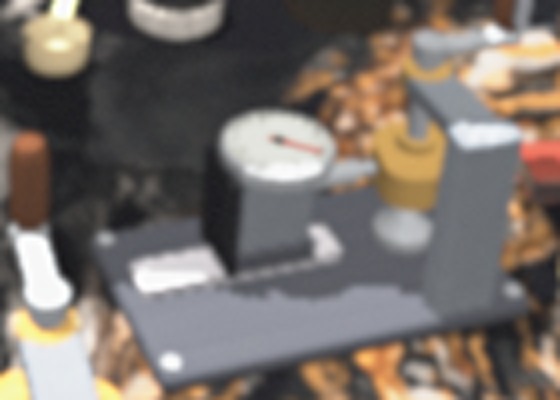

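View pics/top9.png

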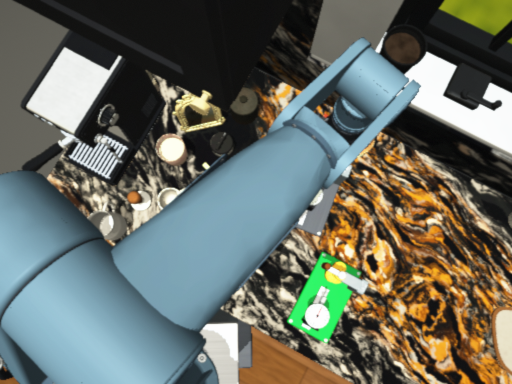

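The scene view shows the needle well (crop: centre (278,140), tip (322,152)). I'll check the hand's clearance to the white shelf and compute the reading.

```bash
cat > needle.py <<'E'
import sys
from h import *
c=dict(np.load(f"pics/scene{sys.argv[1]}.npz"));im=c["frame"]
C=np.array([.4687,-.3556,.09]);ctr=proj(c,C)
y=np.array([.9205,-.3907]);x=np.array([-.3907,-.9205])
r=im.astype(int);red=r[...,0]-np.maximum(r[...,1],r[...,2])
vv,uu=np.mgrid[0:384,0:512];wd=np.zeros((384,512))
for v in range(180,260):
  for u in range(270,350):
    if red[v,u]>12:
      P=onz(c,(u,v),.09)[:2]-C[:2]
      if np.hypot(*P)<.024: wd[v,u]=red[v,u]
s=wd.sum();P=np.array([(wd*uu).sum()/s,(wd*vv).sum()/s])
X=(onz(c,P,.09)-C)[:2]
# principal direction in metric plane
pts=[];ws=[]
for v,u in zip(*np.nonzero(wd)):
    d=onz(c,(u,v),.09)[:2]-C[:2];pts.append((d@x,d@y));ws.append(wd[v,u])
pts=np.array(pts);ws=np.array(ws);m=(pts*ws[:,None]).sum(0)/ws.sum();q=pts-m
E,V=np.linalg.eigh((q*ws[:,None]).T@q);dv=V[:,1]*np.sign(V[:,1]@m)
for n,d in(("centroid",m),("pca",dv)):
    a=np.degrees(np.arctan2(d[0],d[1]))%360;print(n,round(a,1),"deg ->mm",round(np.radians(a)/.3,2))
print(len(ws),ctr.round(1),P.round(1))
E
python3 needle.py 9
```

```text
centroid 20.9 deg ->mm 1.22
pca 44.5 deg ->mm 2.59
28 [318.7 225.7] [324.5 226. ]
```

View pics/scene9.png

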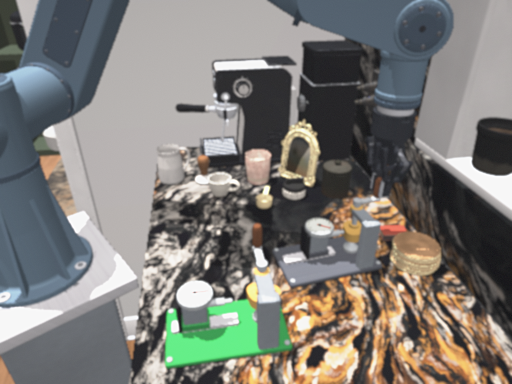

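Run:
```python
from h import *
c=dict(np.load("pics/top0.npz"));s=dict(np.load("pics/scene9.npz"));w=dict(np.load("pics/wrist9.npz"))
X,e=tri([(c,(405,46)),(s,(497,125))]);print("pot top",X.round(3),np.round(e,3))
z0=X[2]-.08
for z in (z0,.3,.25,.2): print(z,[onz(c,p,z)[:2].round(3).tolist() for p in [(312,82),(362,85),(512,147)]],"scene",[onz(s,p,z)[:2].round(3).tolist() for p in [(418,147),(465,178),(511,206)]])
print("counter edge",[onz(w,p,0)[:2].round(3).tolist() for p in [(20,17),(256,28),(500,40)]])
```

```text
pot top [ 0.739 -0.533  0.294] [0.005 0.005]
0.21365864657356032 [[0.704, -0.352], [0.694, -0.465], [0.54, -0.788]] scene [[0.707, -0.406], [0.646, -0.535], [0.61, -0.627]]
0.3 [[0.665, -0.338], [0.656, -0.44], [0.517, -0.731]] scene [[0.514, -0.501], [0.47, -0.597], [0.443, -0.665]]
0.25 [[0.688, -0.346], [0.678, -0.454], [0.53, -0.764]] scene [[0.626, -0.446], [0.572, -0.561], [0.539, -0.643]]
0.2 [[0.711, -0.354], [0.7, -0.469], [0.544, -0.797]] scene [[0.737, -0.391], [0.674, -0.526], [0.636, -0.621]]
counter edge [[0.803, -0.283], [0.705, -0.465], [0.601, -0.657]]
```

Wall and shelf line stays ≥4 cm from the hand, and the closest point is already passed. The needle's 44.5° (2.6 mm) means the plunger is still on the round. Continuing.

Emit:
drive_tool([
  {"slide": [-0.003, 0.0715, 0], "delta_rot": [0, 0, 0.025], "hand": 0.3},
  {"slide": [-0.003, 0.0715, 0], "delta_rot": [0, 0, 0.025], "hand": 0.3},
  {"slide": [-0.003, 0.0715, 0], "delta_rot": [0, 0, 0.025], "hand": 0.3},
  {"slide": [-0.003, 0.0715, 0], "delta_rot": [0, 0, 0.025], "hand": 0.3},
  {"slide": [-0.003, 0.0715, 0], "delta_rot": [0, 0, 0.025], "hand": 0.3},
])

```text
time_s: 17.05
eef_pos: [0.575, -0.4206, 0.1463]
eef_rot: [-0.001, 0.913, -0.408, 0.001]
wrist_force: [4.1, 3.2, -0.7]
opening: 0.301
```

Emit:
drive_tool([
  {"slide": [-0.003, 0.0715, 0], "delta_rot": [0, 0, 0.025], "hand": 0.3},
  {"slide": [-0.003, 0.0715, 0], "delta_rot": [0, 0, 0.025], "hand": 0.3},
  {"slide": [-0.003, 0.0715, 0], "delta_rot": [0, 0, 0.025], "hand": 0.3},
  {"slide": [-0.003, 0.0715, 0], "delta_rot": [0, 0, 0.025], "hand": 0.3},
  {"slide": [-0.003, 0.0715, 0], "delta_rot": [0, 0, 0.025], "hand": 0.3},
])

```text
time_s: 17.68
eef_pos: [0.5596, -0.4301, 0.1463]
eef_rot: [-0.001, 0.816, -0.579, 0.001]
wrist_force: [4.0, 2.3, -1.0]
opening: 0.301
```

```bash
python3 snap.py 10 scene wrist;python3 st.py;python3 needle.py 10
```

```text
17.775 [ 0.5589 -0.4306  0.1463] [-1.000e-04  8.160e-01 -5.781e-01  4.000e-04] [ 2.6   0.12 -0.99] 0.3 [-0.824  0.538  1.313  0.     1.29   1.979]
-70.63280242113959 0.04622458966705158 -70.52133756808978
centroid 219.5 deg ->mm 12.77
pca 194.7 deg ->mm 11.33
21 [318.7 225.7] [313.9 224.6]
```

Run:
```python
import cv2
a=cv2.imread("pics/scene10.png")[200:260,270:390];cv2.imwrite("pics/sc10.png",cv2.resize(a,None,fx=6,fy=6,interpolation=cv2.INTER_CUBIC))
```

```text
(no output)
```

View pics/sc10.png

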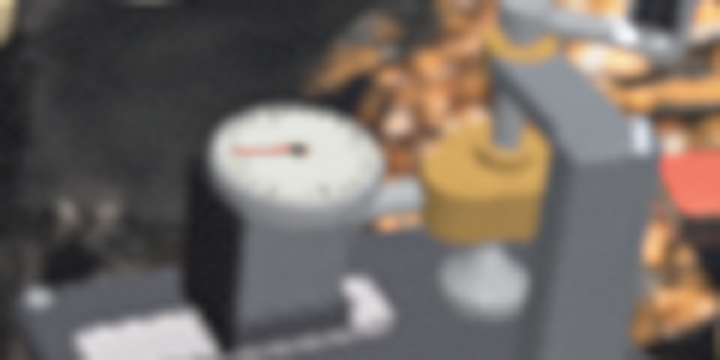

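View pics/wrist10.png

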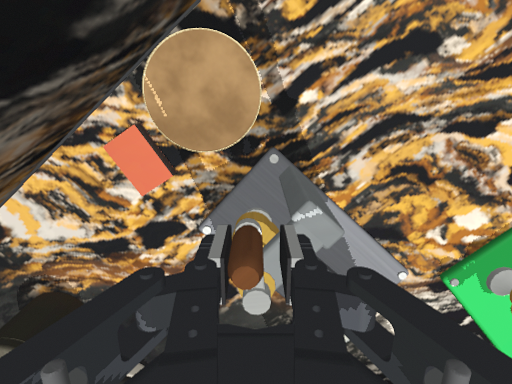

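The needle now points left at ~195° (11.3 mm), so the high lobe is nearly at the plunger. I'll go on in small steps to the maximum.

Emit:
drive_tool([
  {"slide": [-0.003, 0.0715, 0], "delta_rot": [0, 0, 0.025], "hand": 0.3},
  {"slide": [0, 0, 0], "delta_rot": [0, 0, 0], "hand": 0.3},
  {"slide": [0, 0, 0], "delta_rot": [0, 0, 0], "hand": 0.3},
  {"slide": [0, 0, 0], "delta_rot": [0, 0, 0], "hand": 0.3},
  {"slide": [0, 0, 0], "delta_rot": [0, 0, 0], "hand": 0.3},
])

```text
time_s: 18.4
eef_pos: [0.5551, -0.4318, 0.1463]
eef_rot: [0.0, 0.792, -0.61, -0.0]
wrist_force: [1.8, -0.4, -0.4]
opening: 0.303
```

```bash
python3 snap.py 11 scene;python3 st.py;python3 needle.py 11
```

```text
18.45 [ 0.5551 -0.4318  0.1463] [ 1.000e-04  7.923e-01 -6.101e-01 -0.000e+00] [ 2.07 -0.6   0.1 ] 0.299 [-0.829  0.534  1.319 -0.     1.289  2.054]
-75.18955747041352 0.046268186416567346 -75.46302210702684
centroid 229.7 deg ->mm 13.36
pca 209.3 deg ->mm 12.18
29 [318.7 225.7] [313.5 223.9]
```

Emit:
drive_tool([
  {"slide": [-0.003, 0.0715, 0], "delta_rot": [0, 0, 0.025], "hand": 0.3},
  {"slide": [0, 0, 0], "delta_rot": [0, 0, 0], "hand": 0.3},
  {"slide": [0, 0, 0], "delta_rot": [0, 0, 0], "hand": 0.3},
  {"slide": [0, 0, 0], "delta_rot": [0, 0, 0], "hand": 0.3},
  {"slide": [0, 0, 0], "delta_rot": [0, 0, 0], "hand": 0.3},
])

```text
time_s: 19.08
eef_pos: [0.5515, -0.4326, 0.1463]
eef_rot: [0.0, 0.768, -0.641, -0.0]
wrist_force: [0.1, 0.1, 0.1]
opening: 0.297
```

```bash
python3 snap.py 12 scene;python3 st.py;python3 needle.py 12
```

```text
19.125 [ 0.5515 -0.4326  0.1463] [ 1.000e-04  7.677e-01 -6.408e-01 -1.000e-04] [-0.56 -1.08 -1.52] 0.3 [-0.834  0.529  1.326 -0.     1.286  2.128]
-79.70323264925054 0.04625868810765117 -80.0040655086658
centroid 231.8 deg ->mm 13.48
pca 212.7 deg ->mm 12.37
27 [318.7 225.7] [313.2 223.7]
```

Reading is 12.37 mm, level with the stated maximum of 12.4, and the wrist force has dropped to about zero at the crest. I'll centre the jaws off the knob, open and lift straight up.

Emit:
drive_tool([
  {"slide": [0, -0.06, 0], "delta_rot": [0, 0, 0], "hand": 0.36},
  {"slide": [0, 0, 0], "delta_rot": [0, 0, 0], "hand": 0.42},
  {"slide": [0, 0, -0.3], "delta_rot": [0, 0, 0], "hand": 0.42},
  {"slide": [0, 0, -0.6], "delta_rot": [0, 0, 0], "hand": 0.42},
  {"slide": [0, 0, -0.8], "delta_rot": [0, 0, 0], "hand": 0.42},
])

```text
time_s: 19.75
eef_pos: [0.5542, -0.4316, 0.2322]
eef_rot: [-0.0, 0.768, -0.641, -0.001]
wrist_force: [-0.0, -0.6, 0.2]
opening: 0.423
```

```bash
python3 snap.py 13 scene wrist;python3 st.py;python3 needle.py 13
```

```text
19.85 [ 0.5568 -0.4342  0.2392] [ 0.0008  0.7676 -0.6409  0.0055] [ 0.89 -0.55  0.96] 0.418 [-0.83   0.456  1.24  -0.     1.435  2.132]
-79.71325897534801 0.04905368306717386 -74.32288228330175
centroid 231.9 deg ->mm 13.49
pca 212.7 deg ->mm 12.37
27 [318.7 225.7] [313.2 223.6]
```

View pics/wrist13.png

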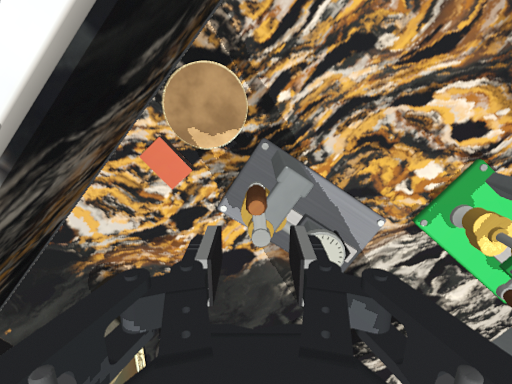

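Hand is clear and the reading is unchanged at 12.37 mm. A last overhead check of gauge and needle from the earlier viewing pose:

Emit:
drive_tool([
  {"slide": [-0.53, 0.47, 0], "delta_rot": [0, 0, 0], "hand": 0.42},
  {"slide": [-0.53, 0.47, 0], "delta_rot": [0, 0, 0], "hand": 0.42},
  {"slide": [-0.53, 0.47, 0], "delta_rot": [0, 0, 0], "hand": 0.42},
  {"slide": [-0.53, 0.47, 0], "delta_rot": [0, 0, 0], "hand": 0.42},
  {"slide": [0, 0, 0], "delta_rot": [0, 0, -0.0525], "hand": 0.42},
])

```text
time_s: 20.48
eef_pos: [0.4417, -0.3429, 0.2318]
eef_rot: [0.0, 0.819, -0.574, -0.0]
wrist_force: [-0.4, 0.4, 0.3]
opening: 0.422
```

Emit:
drive_tool([
  {"slide": [0, 0, 0], "delta_rot": [0, 0, -0.0525], "hand": 0.42},
  {"slide": [0, 0, 0], "delta_rot": [0, 0, -0.0525], "hand": 0.42},
  {"slide": [0, 0, 0], "delta_rot": [0, 0, -0.0525], "hand": 0.42},
  {"slide": [0, 0, 0], "delta_rot": [0, 0, -0.0525], "hand": 0.42},
  {"slide": [0, 0, 0], "delta_rot": [0, 0, -0.0525], "hand": 0.42},
])

```text
time_s: 21.1
eef_pos: [0.4432, -0.3444, 0.2318]
eef_rot: [0.0, 0.98, -0.197, 0.0]
wrist_force: [-0.2, -0.3, 0.1]
opening: 0.419
```

Emit:
drive_tool([
  {"slide": [0, 0, 0], "delta_rot": [0, 0, 0], "hand": 0.42},
  {"slide": [0, 0, 0], "delta_rot": [0, 0, 0], "hand": 0.42},
  {"slide": [0, 0, 0], "delta_rot": [0, 0, 0], "hand": 0.42},
  {"slide": [0, 0, 0], "delta_rot": [0, 0, 0], "hand": 0.42},
  {"slide": [0, 0, 0], "delta_rot": [0, 0, 0], "hand": 0.42},
])

```text
time_s: 21.72
eef_pos: [0.4432, -0.3444, 0.2313]
eef_rot: [0.0, 0.98, -0.2, -0.0]
wrist_force: [-0.2, -0.5, -0.0]
opening: 0.419
```

```bash
python3 snap.py 14 wrist scene;python3 needle.py 14
python3 - <<'E'
import cv2
a=cv2.imread("pics/wrist14.png")[0:240,150:350];cv2.imwrite("pics/crop14.png",cv2.resize(a,None,fx=2.5,fy=2.5,interpolation=cv2.INTER_CUBIC))
E
```

```text
21.825 [ 0.4432 -0.3444  0.2313] [-0.      0.9799 -0.1997 -0.    ] [ 0.49 -0.79 -0.43] 0.419 [-0.872  0.15   1.642 -0.     1.349  1.101]
centroid 228.2 deg ->mm 13.28
pca 210.3 deg ->mm 12.24
18 [318.7 225.7] [311.7 223.4]
```

View pics/crop14.png

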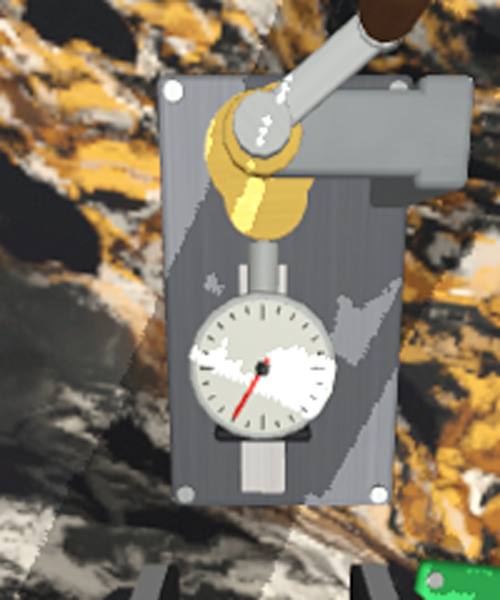

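Run:
```python
from h import *
w=dict(np.load("pics/wrist14.npz"));W=lambda x,y:(150+x/2.5,y/2.5)
y=np.array([.9205,-.3907,0])
pm=(onz(w,W(186,494),.013)+onz(w,W(379,494),.013))/2
for n,p,z in [("plate",(262,441),.082),("dial",(262,369),.09),("hub",(261,123),.134)]: print(n,round((onz(w,W(*p),z)-pm)@y*1000,1))
C=onz(w,W(262,369),.09);T=onz(w,W(235,418),.09);d=T-C;x=np.array([-.3907,-.9205,0]);a=np.degrees(np.arctan2(d@x,d@y))%360;print(a,np.radians(a)/.3)
```

```text
plate 46.1
dial 77.0
hub 157.6
208.84225099239578 12.149949656979006
```

```bash
python3 -c "
from bench import ctrl
print(ctrl.hand_in())"
```

```text
the job is handed in; nothing more can be done
None
```

I pushed the gauge home with shut fingers, cranked the spindle clockwise to the high lobe, lifted clear and handed in at about 22 s. `ctrl.hand_in()` gives no verdict, so these are my own last checks:

- **Reading:** the final pictures give 12.15 mm (wrist camera) and 12.24 mm (scene camera), against about 12.4 mm at most and a limit of 10.9 mm. It was 12.37 mm just before and just after I let go; I take the small drop as reading noise, not movement.
- **Which lobe:** I did not crank a full turn or measure the lower lobe. The cam's outline showed the higher lobe, and its reading is well above what the lower one could give (about 7.9 mm).
- **Gauge:** the plate stands about 111 mm from the spindle axis, against 112 mm at home. It has not shifted since the push, to within 0.2 mm. It did not start fully drawn back as the text implies; it was about 8 mm in.
- **Force:** at the hard stop the push rose to about 32 N at the wrist, closer to the 40 N limit than I would like. While cranking, with the jaws only loosely round the knob, it stayed around 5 N or less.
- **Bystanders:** the hand never came near the cup, scoop or timer. I did not measure their positions again at the end.

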